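# Clamp the leaning evidence bottle and close it with its stopper

### The job

At the evidence desk, first throw the clamp lever of the inspection cradle into the notch between the two long white teeth, so that the leaning amber bottle is held. Then take the flat-topped stopper out of the wooden rack and set it fully home in the bottle's neck, its collar flat on the rim, and let go. Leave the ball-headed stopper in the rack and do not knock over the amber spray bottles.

Things in the scene. Friction and masses are not known exactly. Their poses are not given: they have to be found in the camera images.
- cradle: inspection cradle, fixed to the desk: grey base plate 220 x 250 x 12 mm (its centre at local y = -30 mm). Origin on the desk; x points away from the robot side, z up. It holds the amber bottle leaning 30 degrees towards local -x, and at local y = -112 mm carries the clamp lever beside a notched steel quadrant (local y = -94 mm, up to 82 mm from the pivot).
- bottle: amber glass bottle fixed in the cradle, 165 mm long, body 76 mm in diameter, neck 45 mm outside and 33 mm bore, bore 49 mm deep. Origin at the centre of its bottom; z runs along the bottle's axis out of the mouth, 30 degrees off vertical (leaning to cradle -x); y is cradle y.
- mouth (a point): centre of the bottle's rim, on its axis, 165 mm from the bottle's origin
- clamp_arm (a joint): angle (rad) of the clamp lever about a level axis along cradle y: 0 = straight up, positive = leaning to cradle +x, negative = to cradle -x; it starts negative and can move from -0.75 to 0.65; it stays where it is left (about 2 N at the knob moves it). The quadrant has three notches, at -0.60, -0.15 and +0.30; the one between the two long white teeth is +0.30 (half width about 0.1).
- lever_knob (a point): centre of the lever's black ball knob, 32 mm in diameter, on a 12 mm rod 125 mm from the pivot; the pivot is at cradle (0, -112, 35) mm
- notch (a point): fixed point in the cradle where the knob's centre is when the lever stands in the white-toothed notch
- rack: plywood stopper rack fixed to the desk, 85 x 200 x 46 mm, origin at the centre of its underside, z up; two holes 35 mm wide and 41 mm deep at local y = -55 and +55 mm, a stopper standing in each; which is in which varies
- stopper: the stopper to use: 82 mm long, cork plug 36 mm long tapering from 21 mm at the tip to 30 mm, then a dark wooden collar 42 mm wide and 6 mm thick, then a flat-topped cylindrical wooden head 36 mm wide and 40 mm high. Origin at the centre of the plug's tip, z towards the head; collar underside at z = 36 mm, head from z = 42 to 82 mm. Fully home in the bottle its origin is at bottle z = 129 mm.
- ball_stopper: the other stopper, left alone: same collar but a thinner plug and a ball head 34 mm in diameter; origin at the plug's tip, z up, total length 74 mm
- spray_a: loose amber spray bottle with brass cap, 42 mm in diameter, 154 mm high, standing behind the rack; origin at the centre of its underside
- spray_b: another like it, standing behind the cradle; origin at the centre of its underside
There are look-alikes about, which are no part of the job. What is shaped like the stopper but pink or yellow is not meant.

How it is judged (in metres and radians):
On the way, in this order (a step that is already met when the one before it is completed fails the run):
1. the clamp lever stands in the white-toothed notch (value of joint clamp_arm between 0.2 and 0.4 rad), for 0.3 s.
2. the flat-topped stopper is fully home in the bottle's neck (z of stopper in the frame of bottle between 0.125 and 0.133 m and x of stopper in the frame of bottle between -0.005 and 0.005 m and y of stopper in the frame of bottle between -0.005 and 0.005 m and angle between the z axis of stopper and the z axis of bottle, either way round below 0.12 rad), for 0.2 s.
At the end, for the whole second after the job is handed in: Lever within 0.10 rad of the white-toothed notch (0.30); flat-topped stopper at rest in the neck, depth within 4 mm of home, tip within 5 mm of the bottle axis in x and y, in line within 0.12 rad; ball-headed stopper within 15 mm of its start; spray bottles upright within 0.3 rad (all of step 1 and all of step 2 and linear speed of stopper below 0.02 m/s and distance of ball_stopper from where it was at the start of the episode below 0.015 m and angle between each of spray_a, spray_b's own z axis and vertical below 0.3 rad); the robot touches nothing.
It fails at once if a spray bottle is knocked over (angle between any of spray_a, spray_b's own z axis and vertical above 0.6 rad).
It fails at once if the ball-headed stopper is taken from the rack (distance of ball_stopper from where it was at the start of the episode above 0.03 m).
It also fails if it takes over 58 s, if anything falls off the work surface, if the arm or the gripper's body presses on something with over 40 N, if the wrist force passes 120 N, or if a joint passes its speed limit or range.

### The arm

A 6-joint arm with a two-finger parallel gripper is mounted at the origin on the work surface. World frame = base frame: x ahead of the robot, y to its left, z up, the work surface at z = 0. Lengths are in mm, angles in rad, forces in N, time in s.
With the tool pointing down it reaches from about 300 to 950 mm from the base axis. Payload 3.1 kg.
Tool frame: the origin (TCP) lies between the finger pads; the fingertips stand 8 mm ahead of it and the grasp point (between the pads) lies 11 mm behind it; z points along the fingers, y is the line along which they close (so a half turn about z gives the same grasp; the last joint's range is limited). The gripper opens to 85 mm and grips with 20 to 120 N. Pads are 22 mm wide; open, the fingers measure 114 mm over their backs; the gripper's body (76 mm by 85 mm) begins 54 mm behind the grasp point. The pads swing forward as they close: fully open they stand 13 mm farther back than shut.
Start: joints at [-1.282, 0.308, 1.634, -0, 1.2, -0.07], TCP at [219.443, -585.215, 239.272] pointing down, gripper open.
Joint ranges: [-3.06, 3.06], [-0.79, 1.96], [0.05, 2.63], [-1.19, 4.34], [0.05, 2.64], [-2.94, 2.94]. Speed limits (rad/s): [2.79, 2.79, 3.14, 3.14, 3.14, 3.14].

### API

Orientations are given as a 3x3 rotation matrix whose columns are the frame's x, y, z axes.
In Python, from cell import * gives the robot as it stands. The module is installed in compiled form; this text tells all that it offers.
- The arm moves only by the shell command python3 -m crank 'ROWS' [OPENING]. ROWS is text: rows parted by semicolons, each of 6 numbers parted by spaces: the shift along the tool's x, y, z in cm, then the turn, a rotation vector about the tool's x, y, z in rad. In form: dx dy dz wx wy wz; .... A call has 1 to 10 rows; each row shifts and turns the commanded pose from where the row before left it, along the tool's axes as they then stand; what a row does not reach is not made up. A row lasts 1/8 s, in which the tool goes at most 62.5 mm and 10.7 degrees, less where a joint would pass 70% of its speed; a pose out of reach is approached as far as the arm can. A call with a gripper value outside its range is refused whole. OPENING is the closure, from -1 (fully open) to 1 (shut), set as the call begins (- or left out, the last holds). The fingers move at their own pace and stop on an object; the grip force is fixed at half the most. Time passes only in rows, so rows that do not move let the fingers close. It gives the time, the measured TCP pose, the force, the opening and the grip force at its end, in the units of the state.
- state(): the state, without advancing time (a new reading comes with each control period).
- snapshot(name): name is "scene" or "side" or "wrist"; returns the picture (420x560x3 uint8, red, green, blue); there is no depth.
- camera_model(name): a dict with "fov_y" (degrees; the focal length in pixels is half the picture's height over the tangent of half this angle, whatever the lens; pixels are square), "cx", "cy" (the principal point, pixels), "pose" (4x4, takes a point from camera to world coordinates). Camera axes: x right, y down, z forward; pixel columns grow to the right and rows downward; lengths in mm; the calibration is good to about 2 mm. A picture is of the moment at which its call begins: read the wrist's pose just before it. camera_model takes no time and is no camera call; for the wrist camera it gives the pose at the moment of the call.
- sign_off(): hands the job in; it is judged then, once.
The state is a dict: "clock": time; "joints": joint angles; "dq": joint speeds; "joint_torque": joint torques, N m; "eef_pos": TCP position; "tcp_rot": TCP orientation; "ft_force": force on the tool from outside, world axes, zero at the start; "moment": the same for the moment, N m; "finger_gap": finger opening in mm; "grip_force": force on a finger pad.
Only numpy, scipy, OpenCV 4.12 (cv2) and the standard library are available. Lean on these libraries where they do the work, as an engineer would, in place of code of your own. Each camera call takes 0.05 s, during which the arm holds its last target. There are 200 camera calls.

## Working session

There is one attempt and no reset: what is moved stays moved. The work goes in short steps, Python scripts to look and compute and a shell command to move; the robot and the scene stay as the last step left them, time stands still between calls to the robot, and variables do not carry over. Pictures are saved under pics/ and viewed, at most 10 in all, crops included, and the job is handed in when it is done.

```bash
mkdir -p pics; python3 - <<'E'
from cell import *
import cv2, numpy as np
for n in ("scene","side"):
    im=snapshot(n); cv2.imwrite(f"pics/{n}0.png",im[:,:,::-1])
    m=camera_model(n); print(n,m["fov_y"],m["cx"],m["cy"],np.round(m["pose"],3).tolist())
s=state(); print(s["clock"],s["eef_pos"],np.round(s["tcp_rot"],3).tolist(),s["finger_gap"])
E
```

```text
scene 45.154489812635326 282.7376659203705 209.4526470110873 [[0.686, 0.501, -0.527, 1196.257], [0.727, -0.451, 0.518, -517.163], [0.022, -0.739, -0.674, 858.541], [0.0, 0.0, 0.0, 1.0]]
side 49.95270017872243 279.63339214093173 215.4855778688357 [[-0.889, -0.363, 0.281, 347.743], [-0.458, 0.715, -0.527, 511.337], [-0.01, -0.597, -0.802, 821.693], [0.0, 0.0, 0.0, 1.0]]
0.1 [ 219.25428876 -584.52153077  238.19678105] [[0.936, 0.351, -0.001], [0.351, -0.936, 0.002], [0.0, -0.002, -1.0]] 85.5359349942697
```

View pics/scene0.png

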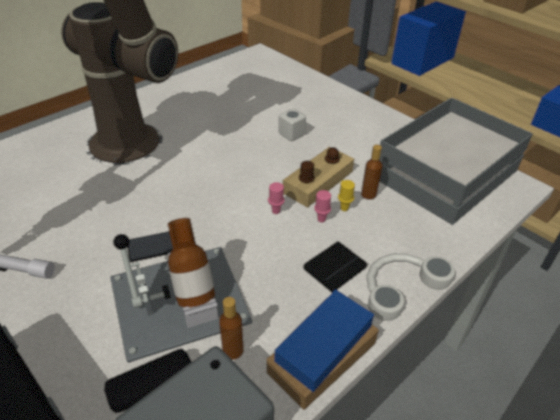

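View pics/side0.png

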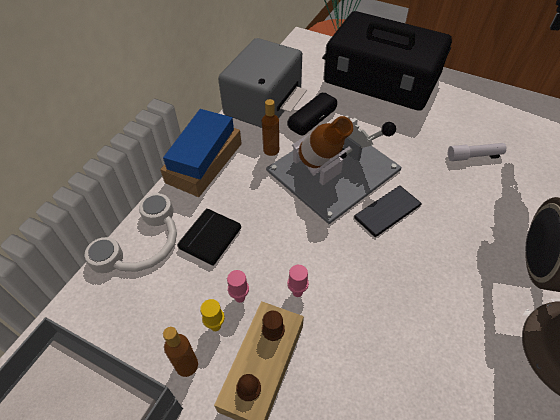

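The scene view has the cradle at (180,290) with the lever knob at (122,241). The rack is at (318,175), with stoppers at (307,170), flat-looking, and (333,156), ball-looking. The side view has the knob at (389,129), the rack at (262,360), and stoppers at (273,322) and (248,385).

Candidates that could be taken for the stopper (scene pixels): dark flat-headed (307,170), dark ball-headed (333,156), pink (276,195), pink (323,203) and yellow (347,192). I choose (307,170) and will check it in enlarged crops.

```bash
python3 - <<'E'
import cv2, numpy as np
a=cv2.imread("pics/scene0.png"); b=cv2.imread("pics/side0.png")
def crop(im,x,y,w,h):
    c=cv2.resize(im[y:y+h,x:x+w],(400,300),interpolation=cv2.INTER_CUBIC)
    s=400/w
    for u in range((x//20+1)*20,x+w,20):
        cv2.line(c,(int((u-x+.5)*s),0),(int((u-x+.5)*s),6),(0,255,0),1); cv2.putText(c,str(u),(int((u-x+.5)*s)-10,16),0,.35,(0,0,255),1)
    for v in range((y//20+1)*20,y+h,20):
        cv2.line(c,(0,int((v-y+.5)*s)),(6,int((v-y+.5)*s)),(0,255,0),1); cv2.putText(c,str(v),(8,int((v-y+.5)*s)+4),0,.35,(0,0,255),1)
    return c
cv2.imwrite("pics/crops.png",np.vstack([np.hstack([crop(a,260,135,120,90),crop(a,100,210,160,120+0)]),np.hstack([crop(b,200,300,160,120),crop(b,260,105,160,120)])]))
E
```

```text
(no output)
```

View pics/crops.png

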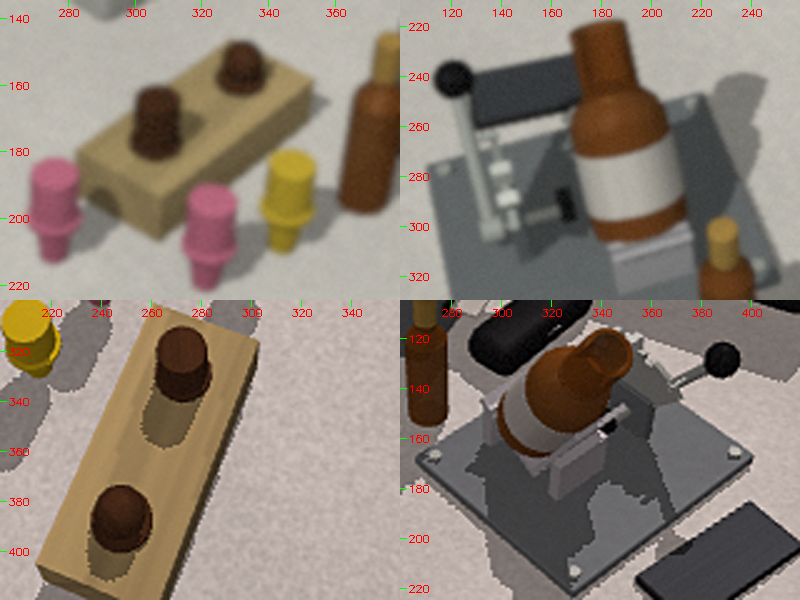

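The crops confirm the choice: the flat-topped dark stopper is at scene (307.5,163.5) and side (273.6,318.4). The ball-headed one is at scene (332,154) and side (248,385). The mouth is at side (345,126), the knob at scene (121.2,241.2) and side (388.8,129), and the plate corners are clear.

```bash
cat > h.py <<'E'
from cell import *
import numpy as np, cv2
from scipy.optimize import least_squares
from scipy.spatial.transform import Rotation as R
def proj(n,P,m=None):
    m=m or camera_model(n); T=np.linalg.inv(m["pose"]); p=T[:3,:3]@np.asarray(P,float)+T[:3,3]
    f=210/np.tan(np.radians(m["fov_y"]/2)); return np.array([m["cx"]+f*p[0]/p[2],m["cy"]+f*p[1]/p[2]])
def tri(obs):
    r=least_squares(lambda P:np.concatenate([proj(n,P,m)-uv for n,uv,m in obs]),[500,-200,100]); return r.x,r.fun
def fr(x,y,yaw): 
    c,s=np.cos(yaw),np.sin(yaw); return lambda p: np.array([x+c*p[0]-s*p[1],y+s*p[0]+c*p[1],p[2]])
E
python3 - <<'E'
from h import *
M={n:camera_model(n) for n in("scene","side")}
obs=[("scene",(221.6,247.2),(-110,95,12)),("scene",(112,276),(-110,-155,12)),("scene",(251,323),(110,95,12)),("scene",(128,353),(110,-155,12)),
("side",(266,169),(110,95,12)),("side",(329.2,223.4),(-110,95,12)),("side",(400.8,168.2),(-110,-155,12))]
def res(q):
    F=fr(*q[:3]); k=(125*np.sin(q[3]),-112,35+125*np.cos(q[3]))
    o=obs+[("scene",(121.2,241.2),k),("side",(388.8,129),k)]
    return np.concatenate([proj(n,F(p),M[n])-uv for n,uv,p in o])
r=least_squares(res,[500,-400,-.8,-.5],loss="soft_l1",x_scale=[100,100,.3,.3]); print("cradle",r.x); print(np.round(res(r.x),1).reshape(-1,2).tolist())
F=fr(*r.x[:3]);c,s=np.cos(r.x[2]),np.sin(r.x[2])
for nm,a,b in(("mouth",(180.4,221.2),(345.2,125.8)),("knob",(121.2,241.2),(388.8,129)),("flattop",(307.5,163.5),(273.6,318.4)),("ball",(332.3,153.6),(248,385))):
    P,f=tri([("scene",a,M["scene"]),("side",b,M["side"])]); d=P[:2]-r.x[:2]
    print(nm,P.round(1),f.round(1),"cradle",np.round([c*d[0]+s*d[1],-s*d[0]+c*d[1],P[2]],1))
o2=[("side",(303.2,316.8),0),("side",(214.8,405.2),1),("scene",(283.1,180.6),2),("scene",(354.5,159),3),("scene",(331,147),4),("scene",(308,194),5)]
for n,uv,_ in o2: # on z=46
    m=M[n];f=210/np.tan(np.radians(m["fov_y"]/2)); d=m["pose"][:3,:3]@[(uv[0]-m["cx"])/f,(uv[1]-m["cy"])/f,1]; o=m["pose"][:3,3]; print(uv,(o+d*(46-o[2])/d[2]).round(1))
print("notch",F((125*np.sin(.3),-112,35+125*np.cos(.3))))
E
```

```text
cradle [ 5.92657011e+02 -1.81311877e+02 -3.74791152e-01 -6.32409104e-01]
[[-0.2, -3.1], [-1.9, -2.4], [2.2, -4.8], [-1.3, 5.2], [-1.3, -1.3], [-0.4, -0.8], [1.1, -1.2], [0.8, -1.3], [-0.6, 0.2]]
mouth [ 558.  -169.4  185. ] [-1.7 -0.7 -1.8  0.8] cradle [-36.6  -1.6 185. ]
knob [ 482.7 -261.   134. ] [-0.2 -0.1 -0.3  0.1] cradle [ -73.2 -114.4  134. ]
flattop [511.6 234.1  92.4] [-1.  -0.2 -0.7  0.2] cradle [-227.4  356.9   92.4]
ball [500.7 344.4  63.1] [-0.3 -0.  -0.2  0. ] cradle [-278.   455.6   63.1]
(303.2, 316.8) [474.1 188.1  46. ]
(214.8, 405.2) [536.3 393.2  46. ]
(283.1, 180.6) [481.5 183.3  46. ]
(354.5, 159) [543.  390.2  46. ]
(331, 147) [462.9 383.7  46. ]
(308, 194) [560.8 193.2  46. ]
notch [ 586.03205431 -299.06023373  154.41706114]
```

```bash
cat >> h.py <<'E'
def rows(pos,Rg,N):
    s=state(); R0=np.array(s["tcp_rot"]); w=R.from_matrix(R0.T@Rg).as_rotvec()/N
    S=sum(R.from_rotvec(w*i).as_matrix() for i in range(N)); d=np.linalg.solve(S,R0.T@(np.asarray(pos)-s["eef_pos"]))/10
    print(N,"x:",np.round(d,2),np.round(w,3), "dist/row mm",round(10*np.linalg.norm(d),1))
def ray(n,uv,z,m=None):
    m=m or camera_model(n);f=210/np.tan(np.radians(m["fov_y"]/2)); d=m["pose"][:3,:3]@[(uv[0]-m["cx"])/f,(uv[1]-m["cy"])/f,1]; o=m["pose"][:3,3]; return (o+d*(z-o[2])/d[2]).round(1)
def tool(xdir,zdir):
    z=np.array(zdir,float);z/=np.linalg.norm(z);x=np.array(xdir,float);x-=z*(x@z);x/=np.linalg.norm(x);return np.stack([x,np.cross(z,x),z],1)
E
python3 - <<'E'
from h import *
print("toolbox",ray("side",(328,72),0),ray("side",(428,104),0),ray("side",(447,45),150),ray("side",(335,20),150))
y=-.375
rows((470,-256,270),tool((np.cos(y),np.sin(y),0),(0,0,-1)),10)
E
```

```text
toolbox [ 750.7 -566.4    0. ] [ 445.  -557.1    0. ] [ 449.5 -610.   150. ] [ 753.3 -591.5  150. ]
10 x: [ 2.66 -3.28 -0.31] [-0.     0.     0.073] dist/row mm 42.4
```

```bash
python3 -m crank '2.66 -3.28 -0.31 0 0 0.073;2.66 -3.28 -0.31 0 0 0.073;2.66 -3.28 -0.31 0 0 0.073;2.66 -3.28 -0.31 0 0 0.073;2.66 -3.28 -0.31 0 0 0.073;2.66 -3.28 -0.31 0 0 0.073;2.66 -3.28 -0.31 0 0 0.073;2.66 -3.28 -0.31 0 0 0.073;2.66 -3.28 -0.31 0 0 0.073;2.66 -3.28 -0.31 0 0 0.073' -0.3
python3 -m crank '0 0 0 0 0 0;0 0 0 0 0 0'
python3 - <<'E'
from h import *
m=camera_model("wrist"); im=snapshot("wrist"); np.save("w1.npy",m["pose"]); cv2.imwrite("pics/w1.png",im[:,:,::-1]); s=state(); print(s["eef_pos"],np.round(s["tcp_rot"],3).tolist(),m["fov_y"],m["cx"],m["cy"],np.round(m["pose"],2).tolist(),s["finger_gap"])
E
```

```text
clock: 1.35
eef_pos: [470.4, -255.4, 269.9]
tcp_rot: [[0.931, -0.365, -0.001], [-0.365, -0.931, 0.0], [-0.001, -0.0, -1.0]]
ft_force: [0.9, 0.1, 0.0]
finger_gap: 55.7
grip_force: 0.0
clock: 1.6
eef_pos: [469.1, -256.5, 269.6]
tcp_rot: [[0.932, -0.362, -0.002], [-0.362, -0.932, 0.0], [-0.002, 0.0, -1.0]]
ft_force: [-0.1, 0.2, -1.0]
finger_gap: 55.5
grip_force: 0.0
[ 468.8075114  -256.85624414  269.66753676] [[0.932, -0.363, -0.002], [-0.363, -0.932, 0.0], [-0.002, 0.0, -1.0]] 61.966879843825204 280.6399945628145 210.56341202513426 [[-0.36, -0.9, -0.25, 531.72], [-0.93, 0.35, 0.09, -280.82], [0.0, 0.27, -0.96, 404.7], [0.0, 0.0, 0.0, 1.0]] 55.56246612166625
```

View pics/w1.png

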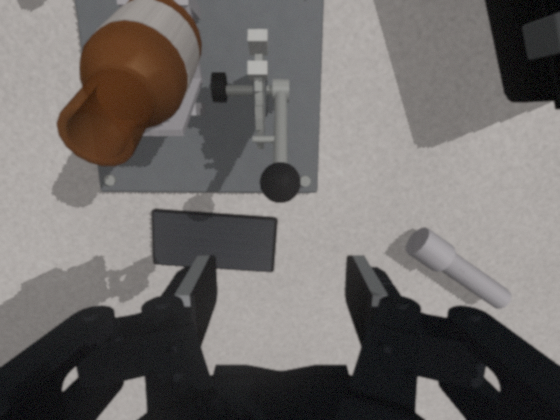

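The wrist view shows the knob at (280,182), the white teeth at (258,35) and (258,67), the plate's near corners at (101,192) and (318,192), and the bottle's mouth near (88,125).

```bash
python3 - <<'E'
from h import *
M={n:camera_model(n) for n in("scene","side","wrist")}; M["wrist"]["pose"]=np.load("w1.npy")
obs=[("scene",(221.6,247.2),(-110,95,12)),("scene",(112,276),(-110,-155,12)),
("side",(266,169),(110,95,12)),("side",(329.2,223.4),(-110,95,12)),("side",(400.8,168.2),(-110,-155,12)),("wrist",(101,192.5),(-110,95,12)),("wrist",(317.5,192.5),(-110,-155,12))]
def res(q):
    F=fr(*q[:3]); k=(125*np.sin(q[3]),-112,35+125*np.cos(q[3]))
    o=obs+[("scene",(121.2,241.2),k),("side",(388.8,129),k),("wrist",(280,182),k)]
    return np.concatenate([proj(n,F(p),M[n])-uv for n,uv,p in o])
r=least_squares(res,[500,-300,-.4,-.5],loss="soft_l1",x_scale=[100,100,.3,.3]); q=r.x; print("cradle",q); print(np.round(res(q),1).reshape(-1,2).tolist())
F=fr(*q[:3]); K=F((125*np.sin(q[3]),-112,35+125*np.cos(q[3]))); print("knob",K,"notch",F((125*np.sin(.3),-112,35+125*np.cos(.3))))
print("knob tri",tri([(n,uv,M[n]) for n,uv in(("scene",(121.2,241.2)),("side",(388.8,129)),("wrist",(280,182)))]))
Rg=tool((np.cos(q[2]),np.sin(q[2]),0),(0,0,-1)); rows(K+[0,0,-11],Rg,6)
E
```

```text
cradle [ 5.94288754e+02 -1.84260093e+02 -3.67218953e-01 -6.44502568e-01]
[[-1.2, -2.3], [-3.0, -0.7], [-1.4, -2.0], [-0.0, -2.1], [0.7, -2.7], [-1.4, 0.3], [-0.1, -0.3], [-0.4, 0.1], [-0.6, -0.6], [-0.3, 0.4]]
knob [ 483.98524085 -261.83045612  134.92484044] notch [ 588.55559292 -302.05523851  154.41706114]
knob tri (array([ 483.80935186, -261.96401746,  133.92414221]), array([-0.36590784,  0.42148752, -0.62736749, -0.26420091, -0.0891578 ,
        0.31409285]))
6 x: [ 0.27 -0.01  2.43] [ 0.     0.    -0.001] dist/row mm 24.4
```

```bash
python3 -m crank '0.8 0 0.5 0 0 0;0.8 0 1.7 0 0 0;0 0 2.5 0 0 0;0 0 2.5 0 0 0;0 0 2.5 0 0 0;0 0 2.5 0 0 0;0 0 2.4 0 0 0;0 0 0 0 0 0' -0.3
python3 -m crank '0 0 0 0 0 0;0 0 0 0 0 0;0 0 0 0 0 0;0 0 0 0 0 0;0 0 0 0 0 0' 1
```

```text
clock: 2.65
eef_pos: [482.3, -261.4, 120.8]
tcp_rot: [[0.932, -0.363, -0.006], [-0.363, -0.932, 0.004], [-0.007, -0.001, -1.0]]
ft_force: [-0.0, -0.4, 0.2]
finger_gap: 55.5
grip_force: 0.0
clock: 3.28
eef_pos: [485.3, -262.3, 125.1]
tcp_rot: [[0.932, -0.363, 0.001], [-0.363, -0.932, 0.0], [0.001, -0.001, -1.0]]
ft_force: [0.9, 4.8, 3.3]
finger_gap: 29.7
grip_force: 59.3
```

```bash
python3 -m crank '1.0 0 -0.7 0 0 0;1.07 0 -0.57 0 0 0;1.15 0 -0.48 0 0 0;1.2 0 -0.37 0 0 0;1.23 0 -0.24 0 0 0;1.24 0 -0.13 0 0 0;1.06 0 0 0 0 0;1.06 0 0.07 0 0 0;1.1 0 0.19 0 0 0;1.1 0 0.28 0 0 0' 1
python3 -m crank '0 0 0 0 0 0;0 0 0 0 0 0;0 0 0 0 0 0'
python3 - <<'E'
from h import *
snap=snapshot("side"); cv2.imwrite("pics/side1.png",snap[:,:,::-1]); im=snapshot("scene")
cv2.imwrite("pics/c2.png",np.hstack([cv2.resize(snap[85:235,250:430][:,:,::-1],None,fx=2.2,fy=2.2,interpolation=2),cv2.resize(im[185:335,80:260][:,:,::-1],None,fx=2.2,fy=2.2,interpolation=2)]))
E
```

```text
clock: 4.53
eef_pos: [589.7, -303.4, 143.5]
tcp_rot: [[0.932, -0.363, -0.0], [-0.363, -0.932, 0.0], [-0.0, 0.0, -1.0]]
ft_force: [-0.6, 0.0, -0.6]
finger_gap: 0.0
grip_force: 0.0
clock: 4.9
eef_pos: [588.8, -303.0, 143.7]
tcp_rot: [[0.932, -0.363, -0.0], [-0.363, -0.932, 0.0], [-0.001, -0.0, -1.0]]
ft_force: [0.1, -0.2, -0.1]
finger_gap: -0.0
grip_force: 0.0
```

View pics/c2.png

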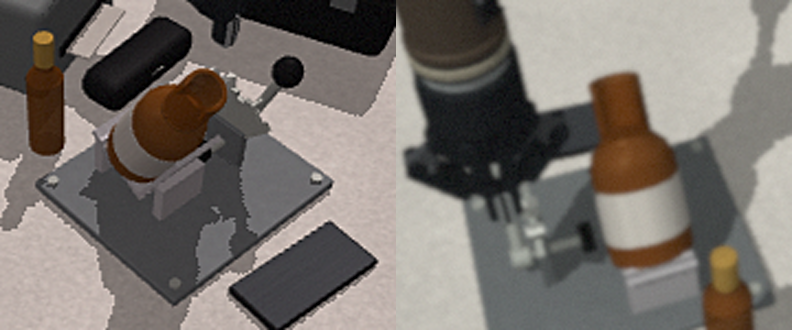

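The knob slipped out of the grip partway: in the side view it now sits at about (381.4,117.7), with the fingers closed beyond it. I'll work out the lever angle and push it from behind with the closed fingers.

```bash
cat >> h.py <<'E'
Q=(594.29,-184.26,-.3672); F=fr(*Q)
def lever(uv,n="side"):
    m=camera_model(n)
    r=least_squares(lambda a:proj(n,F((125*np.sin(a[0]),-112,35+125*np.cos(a[0]))),m)-uv,[0.]); return r.x,r.fun
RC=tool((np.cos(Q[2]),np.sin(Q[2]),0),(0,0,-1))
E
python3 - <<'E'
from h import *
print(lever((388.8,129)),lever((381.4,117.7)))
a=lever((381.4,117.7))[0][0]; x=125*np.sin(a)
print(x,35+125*np.cos(a)); rows(F((x-45,-112,230)),RC,5); 
E
```

```text
(array([-0.65930767]), array([-0.21989805,  0.12721398])) (array([-0.42130046]), array([-0.46078332,  0.37693686]))
-51.118443226989704 149.0697363986129
5 x: [-2.68 -0.01 -1.72] [ 0.     0.    -0.001] dist/row mm 31.8
```

```bash
python3 -m crank '0 0 -2.8 0 0 0;0 0 -2.8 0 0 0;0 0 -3 0 0 0;-3.35 0 0 0 0 0;-3.35 0 0 0 0 0;-3.35 0 0 0 0 0;-3.35 0 0 0 0 0;0 0 2.8 0 0 0;0 0 2.8 0 0 0;0 0 2.8 0 0 0' 1
python3 -m crank '1.0 0 0 0 0 0;1.0 0 -0.1 0 0 0;1.0 0 -0.15 0 0 0;1.0 0 -0.15 0 0 0;1.0 0 -0.1 0 0 0;1.0 0 0 0 0 0;1.0 0 0 0 0 0;1.0 0 0 0 0 0;0.8 0 0 0 0 0;0.6 0 0 0 0 0'
python3 -m crank '0 0 0 0 0 0;0 0 0 0 0 0'
python3 - <<'E'
from h import *
s=state(); d=np.array(s["eef_pos"])-F((0,-112,0)); print("tcp cradle x,-y",RC.T@d)
snap=snapshot("side"); im=snapshot("scene")
cv2.imwrite("pics/c3.png",np.hstack([cv2.resize(snap[85:235,250:430][:,:,::-1],None,fx=2.2,fy=2.2,interpolation=2),cv2.resize(im[185:335,80:260][:,:,::-1],None,fx=2.2,fy=2.2,interpolation=2)]))
for a in(0,.1,.2,.3,.4): print(a,(proj("side",F((125*np.sin(a),-112,35+125*np.cos(a))))-[250,85])*2.2)
E
```

```text
clock: 6.25
eef_pos: [464.2, -254.6, 145.6]
tcp_rot: [[0.932, -0.363, 0.001], [-0.363, -0.932, -0.001], [0.001, 0.0, -1.0]]
ft_force: [0.2, 0.2, -0.1]
finger_gap: -0.3
grip_force: 0.0
clock: 7.5
eef_pos: [552.2, -288.7, 150.4]
tcp_rot: [[0.932, -0.363, -0.001], [-0.363, -0.932, 0.0], [-0.001, 0.0, -1.0]]
ft_force: [-2.2, 0.8, -0.5]
finger_gap: 0.3
grip_force: 0.9
clock: 7.75
eef_pos: [552.3, -288.7, 150.8]
tcp_rot: [[0.932, -0.363, 0.001], [-0.363, -0.932, -0.0], [0.001, 0.0, -1.0]]
ft_force: [0.2, 1.4, 1.2]
finger_gap: -0.2
grip_force: 0.0
tcp cradle x,-y [  -1.69505298    0.60314699 -150.84490232]
0 [251.45149822  39.52100169]
0.1 [242.23930697  34.1289002 ]
0.2 [233.07505627  29.82965381]
0.3 [224.07243523  26.65466044]
0.4 [215.33816071  24.61719823]
```

View pics/c3.png

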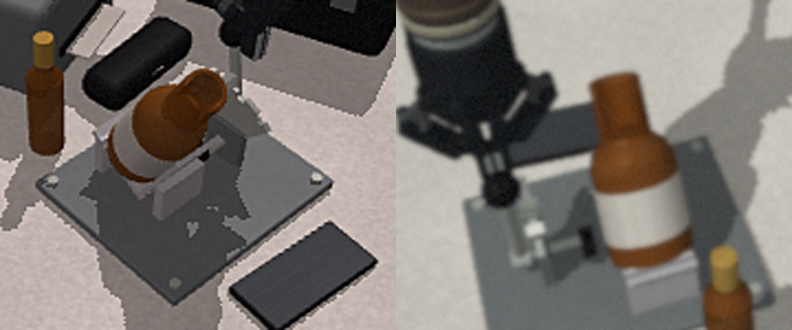

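The scene half of this view shows the knob at crop (500,188), i.e. scene pixel (127.3,270.5), touching the fingers. In the side half it is mostly hidden, near crop (231,30).

```bash
python3 - <<'E'
from h import *
print(lever((127.3,270.5),"scene"),lever((121.2,241.2),"scene"))
E
```

```text
(array([0.211693]), array([ 0.26175641, -0.06483546])) (array([-0.65094549]), array([-0.36303616,  0.03692054]))
```

```bash
python3 -m crank '0.5 0 0 0 0 0;0.4 0 0 0 0 0;0 0 0 0 0 0;-1 0 0 0 0 0;-2 0 0 0 0 0;-2 0 -1 0 0 0;0 0 -3 0 0 0;0 0 -4 0 0 0;0 0 -4 0 0 0;0 0 0 0 0 0' 1
python3 - <<'E'
from h import *
m=camera_model("wrist"); w=snapshot("wrist"); np.save("w2.npy",m["pose"]); cv2.imwrite("pics/w2.png",w[:,:,::-1])
snap=snapshot("side")
c=cv2.resize(snap[95:175,300:400][:,:,::-1],(400,320),interpolation=2); d=cv2.resize(w[:210,:280][:,:,::-1],(400,300),interpolation=2); e=cv2.resize(w[:210,180:460][:,:,::-1],(400,300),interpolation=2)
im=snapshot("scene"); g=cv2.resize(im[210:285,100:200][:,:,::-1],(400,300),interpolation=2)
cv2.imwrite("pics/c4.png",np.vstack([np.hstack([c[:300],g]),np.hstack([d,e])]))
E
```

```text
clock: 9.1
eef_pos: [516.1, -275.3, 276.1]
tcp_rot: [[0.932, -0.363, 0.009], [-0.363, -0.932, -0.006], [0.011, 0.002, -1.0]]
ft_force: [-0.2, -0.3, -0.2]
finger_gap: 0.2
grip_force: 0.0
```

View pics/c4.png

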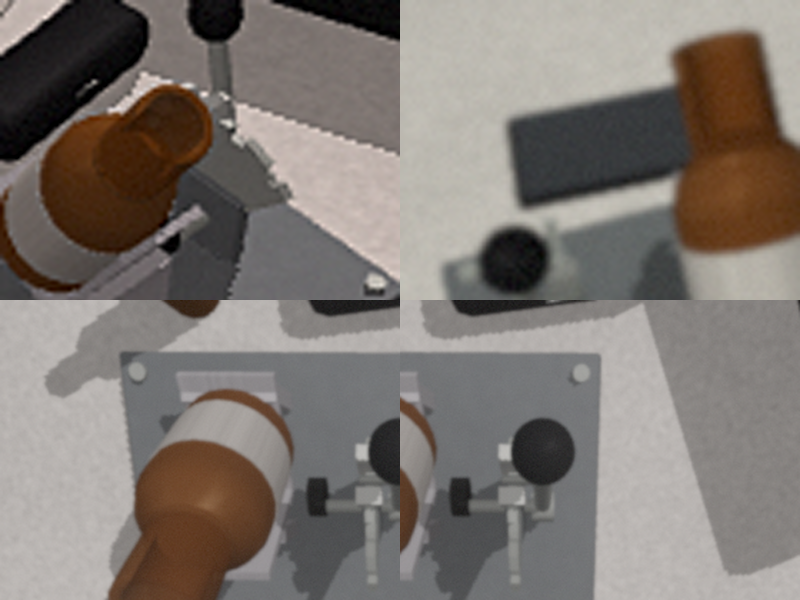

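The lever is free. The knob is at side (354,98.5), scene (128.8,275) and wrist (280.1,105.7). The mouth rim centre is at about side (342.5,126.3) and scene (179.2,220.7).

```bash
cat >> h.py <<'E'
cy,sy=np.cos(Q[2]),np.sin(Q[2])
AX=np.array([-.5*cy,-.5*sy,np.sqrt(.75)])  # bottle axis
E
python3 - <<'E'
from h import *
M={n:camera_model(n) for n in("scene","side","wrist")}; M["wrist"]["pose"]=np.load("w2.npy")
print(lever((354,98.5)),lever((128.75,275),"scene"))
P,f=tri([(n,uv,M[n]) for n,uv in(("side",(354,98.5)),("scene",(128.75,275)),("wrist",(280.1,105.7)))])
d=P-F((0,-112,35)); l=RC.T@d; print("knob",P,f.round(1),"local",l,np.arctan2(l[0],-l[2]))
P,f=tri([(n,uv,M[n]) for n,uv in(("side",(342.5,126.3)),("scene",(179.2,220.7)))]); print("mouth",P,f.round(1),(RC.T@(P-F((0,0,0)))).round(1))
Rg=tool((cy,sy,0),-AX); rows(P+AX*130,Rg,8); print(P+AX*130)
E
```

```text
(array([0.24182308]), array([ 0.21995614, -0.60734829])) (array([0.28888145]), array([-0.04973757,  0.01242053]))
knob [ 585.45412423 -302.2333169   152.62630138] [-0.9 -0.4 -0.7  0.4 -0.2  0.3] local [  34.105991      1.28087914 -117.62630138] 0.2822132208143678
mouth [ 559.72830874 -169.17146982  185.32454505] [ 0.1 -0.   0.1  0. ] [ -37.7   -1.7 -185.3]
8 x: [-0.65 -1.42 -0.51] [ 0.     0.066 -0.001] dist/row mm 16.5
[ 499.06145491 -145.83624223  297.90784754]
```

Lever at about 0.28 rad, which is inside the notch. Next I look at the mouth along the bottle's axis.

```bash
python3 -m crank '-0.65 -1.42 -0.51 0 0.066 0;-0.65 -1.42 -0.51 0 0.066 0;-0.65 -1.42 -0.51 0 0.066 0;-0.65 -1.42 -0.51 0 0.066 0;-0.65 -1.42 -0.51 0 0.066 0;-0.65 -1.42 -0.51 0 0.066 0;-0.65 -1.42 -0.51 0 0.066 0;-0.65 -1.42 -0.51 0 0.066 0;0 0 0 0 0 0;0 0 0 0 0 0' -1
python3 - <<'E'
from h import *
m=camera_model("wrist"); w=snapshot("wrist"); np.save("w3.npy",m["pose"]); cv2.imwrite("pics/w3.png",w[:,:,::-1])
s=state(); print(s["eef_pos"],np.round(s["tcp_rot"],3).tolist(),s["clock"]); u=proj("wrist",(559.7,-169.2,185.3),m); print(u)
x,y=[int(max(0,k)) for k in u-[75,55]]; print(x,y); cv2.imwrite("pics/w3c.png",cv2.resize(w[y:y+110,x:x+150][:,:,::-1],None,fx=5,fy=5,interpolation=2))
E
```

```text
clock: 10.5
eef_pos: [499.6, -146.5, 297.6]
tcp_rot: [[0.806, -0.363, 0.468], [-0.313, -0.932, -0.182], [0.503, 0.0, -0.865]]
ft_force: [0.1, -0.0, -0.7]
finger_gap: 85.1
grip_force: 0.0
[ 499.93871651 -146.84367338  298.0208608 ] [[0.805, -0.363, 0.469], [-0.314, -0.932, -0.183], [0.503, 0.0, -0.864]] 10.55
[279.40414372 205.39502669]
204 150
```

View pics/w3c.png

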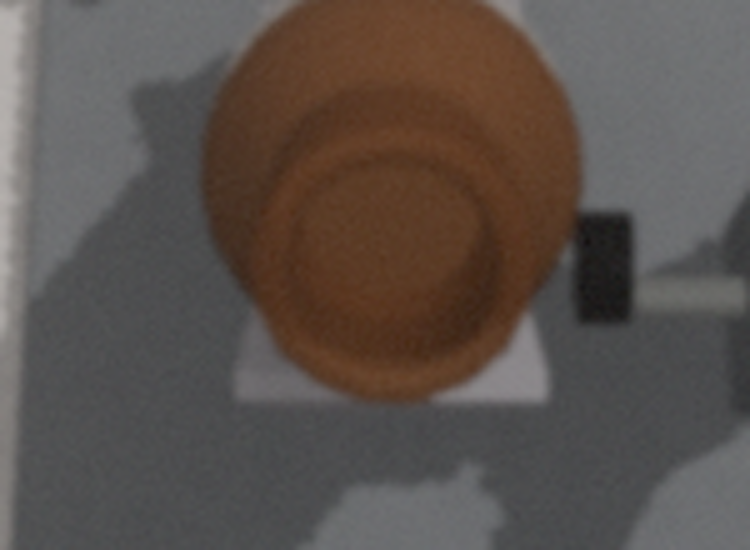

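The rim, seen nearly face-on, has its outer circle centred at about crop (394.5,262), i.e. wrist pixel (282.9,202.4), with a radius of about 27 px.

```bash
python3 - <<'E'
from h import *
M={n:camera_model(n) for n in("scene","side","wrist")}; M["wrist"]["pose"]=np.load("w3.npy")
o=[(n,np.array(uv),M[n]) for n,uv in(("side",(342.5,126.3)),("scene",(179.2,220.7)),("wrist",(282.9,202.4)))]
W=[1,1,2.0]
r=least_squares(lambda P:np.concatenate([w*(proj(n,P,m)-uv) for w,(n,uv,m) in zip(W,o)]),[560,-169,185]); P=r.x
print("mouth",P,r.fun.round(1),(RC.T@(P-F((0,0,0)))).round(1)); T=np.linalg.inv(M["wrist"]["pose"]); print("depth",(T@np.r_[P,1])[2])
# rack hover: stopper head at (512,234,92)
y=.075
for Y in (y-np.pi/2,y,y+np.pi/2,y+np.pi): print(Y)
Rg=tool((np.cos(y),np.sin(y),0),(0,0,-1)); rows((490,230,240),Rg,10)
print(state()["joints"])
E
```

```text
mouth [ 560.88589518 -172.42850423  185.57487504] [ 0.2 -1.3 -1.   1.  -0.4  0.2] [ -35.4    0.9 -185.6]
depth 273.25259884547836
-1.4957963267948966
0.075
1.6457963267948965
3.2165926535897933
10 x: [-0.87 -3.75  0.28] [ 0.012 -0.052 -0.044] dist/row mm 38.6
[-0.36817818 -0.24679369  2.17062388 -0.00287688  0.69056598  1.57578438]
```

```bash
python3 - <<'E'
from h import *
for nm,uv in(("pink1",(277,211)),("pink2",(323,219)),("yellow",(344,208)),("sprayA",(369,196))): print(nm,ray("scene",uv,0))
for nm,uv in(("pink1",(297,276)),("pink2",(237,281)),("yellow",(211,313)),("sprayA",(169,333))): print(nm,"top82/154",ray("side",uv,154 if nm=="sprayA" else 82))
E
```

```text
pink1 [518.8 128.4   0. ]
pink2 [616.6 193.2   0. ]
yellow [624.5 262.6   0. ]
sprayA [637.2 346.6   0. ]
pink1 top82/154 [513.4 135.2  82. ]
pink2 top82/154 [607.6 194.9  82. ]
yellow top82/154 [616.2 270.6  82. ]
sprayA top82/154 [630.2 351.9 154. ]
```

```bash
python3 -m crank '-0.87 -3.75 0.28 0.012 -0.052 -0.044;-0.87 -3.75 0.28 0.012 -0.052 -0.044;-0.87 -3.75 0.28 0.012 -0.052 -0.044;-0.87 -3.75 0.28 0.012 -0.052 -0.044;-0.87 -3.75 0.28 0.012 -0.052 -0.044;-0.87 -3.75 0.28 0.012 -0.052 -0.044;-0.87 -3.75 0.28 0.012 -0.052 -0.044;-0.87 -3.75 0.28 0.012 -0.052 -0.044;-0.87 -3.75 0.28 0.012 -0.052 -0.044;-0.87 -3.75 0.28 0.012 -0.052 -0.044' -0.2
python3 -m crank '0 0 0 0 0 0;0 0 0 0 0 0'
python3 - <<'E'
from h import *
m=camera_model("wrist"); w=snapshot("wrist"); np.save("w4.npy",m["pose"])
s=state(); print(s["eef_pos"],np.round(s["tcp_rot"],3).tolist(),s["clock"]); u=proj("wrist",(512,234,92),m); print(u)
x,y=[int(max(0,k)) for k in u-[100,75]]; print(x,y); cv2.imwrite("pics/w4c.png",cv2.resize(w[y:y+150,x:x+200][:,:,::-1],None,fx=4,fy=4,interpolation=2))
E
```

```text
clock: 11.8
eef_pos: [489.8, 231.5, 239.5]
tcp_rot: [[0.997, 0.08, -0.003], [0.08, -0.997, 0.001], [-0.002, -0.002, -1.0]]
ft_force: [0.2, -0.2, 0.7]
finger_gap: 51.0
grip_force: 0.0
clock: 12.05
eef_pos: [489.4, 230.0, 239.5]
tcp_rot: [[0.997, 0.079, -0.001], [0.079, -0.997, 0.0], [-0.001, -0.0, -1.0]]
ft_force: [0.6, 0.7, 0.6]
finger_gap: 51.1
grip_force: 0.0
[489.30369019 229.73053176 239.70820429] [[0.997, 0.079, -0.001], [0.079, -0.997, 0.0], [-0.001, -0.001, -1.0]] 12.1
[277.55181155 170.8632477 ]
177 95
```

View pics/w4c.png

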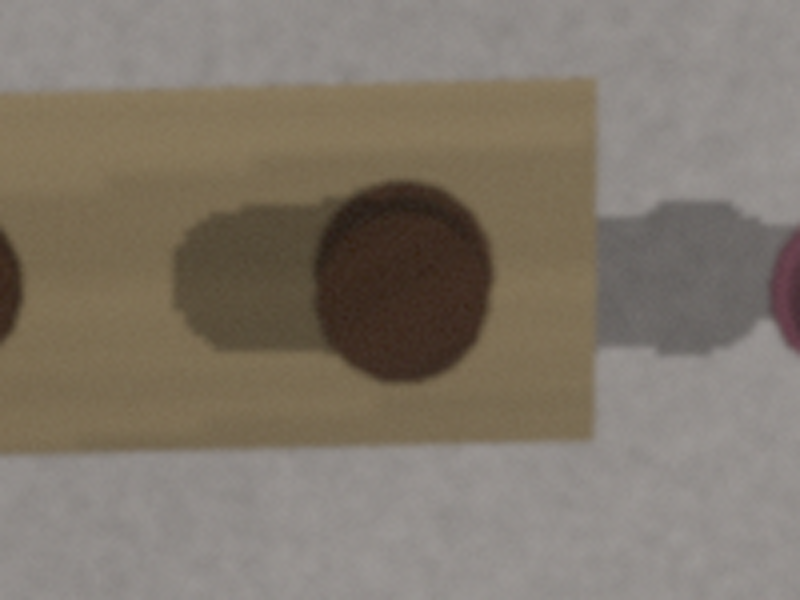

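The flat round head top is centred at crop (403,293), i.e. wrist pixel (277.8,168.3). The collar shows just above it, and the ball stopper is off to the left.

```bash
python3 - <<'E'
from h import *
m=camera_model("wrist"); m["pose"]=np.load("w4.npy"); p=ray("wrist",(277.75,168.25),92,m); print(p)
y=.079; rows((p[0],p[1],66),tool((np.cos(y),np.sin(y),0),(0,0,-1)),8)
E
```

```text
[514.1 234.   92. ]
8 x: [ 0.31 -0.03  2.17] [-0.  0. -0.] dist/row mm 21.9
```

```bash
python3 -m crank '1.25 -0.12 1 0 0 0;1.23 -0.12 2 0 0 0;0 0 2.5 0 0 0;0 0 2.5 0 0 0;0 0 2.5 0 0 0;0 0 2.5 0 0 0;0 0 2.2 0 0 0;0 0 2.2 0 0 0;0 0 0 0 0 0;0 0 0 0 0 0' -0.2
python3 -m crank '0 0 0 0 0 0;0 0 0 0 0 0;0 0 0 0 0 0;0 0 0 0 0 0;0 0 0 0 0 0' 1
```

```text
clock: 13.35
eef_pos: [514.0, 234.9, 66.3]
tcp_rot: [[0.997, 0.079, 0.0], [0.079, -0.997, 0.001], [0.0, -0.001, -1.0]]
ft_force: [0.4, 0.3, -0.4]
finger_gap: 51.3
grip_force: 0.0
clock: 13.98
eef_pos: [514.5, 235.5, 67.4]
tcp_rot: [[0.997, 0.08, 0.002], [0.08, -0.997, 0.002], [0.002, -0.002, -1.0]]
ft_force: [-0.0, -0.3, 5.8]
finger_gap: 34.3
grip_force: 59.7
```

```bash
python3 -m crank '0 0 -1 0 0 0;0 0 -1.5 0 0 0;0 0 -2 0 0 0;0 0 -3 0 0 0;0 0 -3 0 0 0;0 0 -3 0 0 0;0 0 -3 0 0 0;0 0 -2 0 0 0;0 0 -1 0 0 0;0 0 0 0 0 0' 1
python3 - <<'E'
from h import *
Mo=np.array([560.5,-171.8,185.5]); rows(Mo+AX*105,tool((cy,sy,0),-AX),20)
E
```

```text
clock: 15.22
eef_pos: [513.5, 235.0, 261.7]
tcp_rot: [[0.997, 0.08, 0.0], [0.08, -0.997, 0.002], [0.001, -0.002, -1.0]]
ft_force: [0.2, -0.2, -0.3]
finger_gap: 34.9
grip_force: 59.7
20 x: [0.25 1.94 0.03] [-0.006  0.026  0.022] dist/row mm 19.6
```

```bash
python3 -m crank '0.25 1.94 0.03 -0.006 0.026 0.022;0.25 1.94 0.03 -0.006 0.026 0.022;0.25 1.94 0.03 -0.006 0.026 0.022;0.25 1.94 0.03 -0.006 0.026 0.022;0.25 1.94 0.03 -0.006 0.026 0.022;0.25 1.94 0.03 -0.006 0.026 0.022;0.25 1.94 0.03 -0.006 0.026 0.022;0.25 1.94 0.03 -0.006 0.026 0.022;0.25 1.94 0.03 -0.006 0.026 0.022;0.25 1.94 0.03 -0.006 0.026 0.022' 1
python3 -m crank '0.25 1.94 0.03 -0.006 0.026 0.022;0.25 1.94 0.03 -0.006 0.026 0.022;0.25 1.94 0.03 -0.006 0.026 0.022;0.25 1.94 0.03 -0.006 0.026 0.022;0.25 1.94 0.03 -0.006 0.026 0.022;0.25 1.94 0.03 -0.006 0.026 0.022;0.25 1.94 0.03 -0.006 0.026 0.022;0.25 1.94 0.03 -0.006 0.026 0.022;0.25 1.94 0.03 -0.006 0.026 0.022;0.25 1.94 0.03 -0.006 0.026 0.022'
python3 -m crank '0 0 0 0 0 0;0 0 0 0 0 0'
python3 - <<'E'
from h import *
Mo=np.array([560.5,-171.8,185.5]); rows(Mo+AX*70,tool((cy,sy,0),-AX),1)
m=camera_model("wrist"); w=snapshot("wrist"); a=snapshot("side"); b=snapshot("scene"); s=state(); p=s["eef_pos"]; z=np.array(s["tcp_rot"])[:,2]
print([ (n,proj(n,p+57*z).round(1),proj(n,Mo).round(1)) for n in("wrist","side","scene")])
c=lambda im,x,y:cv2.resize(im[y:y+90,x:x+120][:,:,::-1],(400,300),interpolation=2)
cv2.imwrite("pics/c5.png",np.vstack([np.hstack([c(a,290,70),c(b,120,160)]),np.hstack([cv2.resize(w[90:300,140:420][:,:,::-1],(400,300)),np.zeros((300,400,3),np.uint8)])]))
E
```

```text
clock: 16.48
eef_pos: [534.3, 39.6, 264.4]
tcp_rot: [[0.956, -0.147, 0.255], [-0.134, -0.989, -0.067], [0.262, 0.03, -0.965]]
ft_force: [-0.2, 0.5, -0.5]
finger_gap: 34.7
grip_force: 59.7
clock: 17.73
eef_pos: [509.8, -153.7, 275.0]
tcp_rot: [[0.804, -0.364, 0.47], [-0.314, -0.931, -0.184], [0.505, 0.0, -0.863]]
ft_force: [0.2, 0.2, -0.8]
finger_gap: 34.6
grip_force: 59.7
clock: 17.98
eef_pos: [510.2, -152.7, 275.0]
tcp_rot: [[0.805, -0.363, 0.47], [-0.314, -0.932, -0.183], [0.504, -0.0, -0.864]]
ft_force: [-0.2, 0.9, -0.5]
finger_gap: 34.6
grip_force: 59.8
1 x: [ 0.17 -0.03  3.44] [ 0.002 -0.005 -0.004] dist/row mm 34.5
[('wrist', array([280.3, 235.1]), array([280.7, 211.3])), ('side', array([354. , 116.3]), array([342.7, 125.3])), ('scene', array([172.9, 197.6]), array([178.4, 221.5]))]
```

View pics/c5.png

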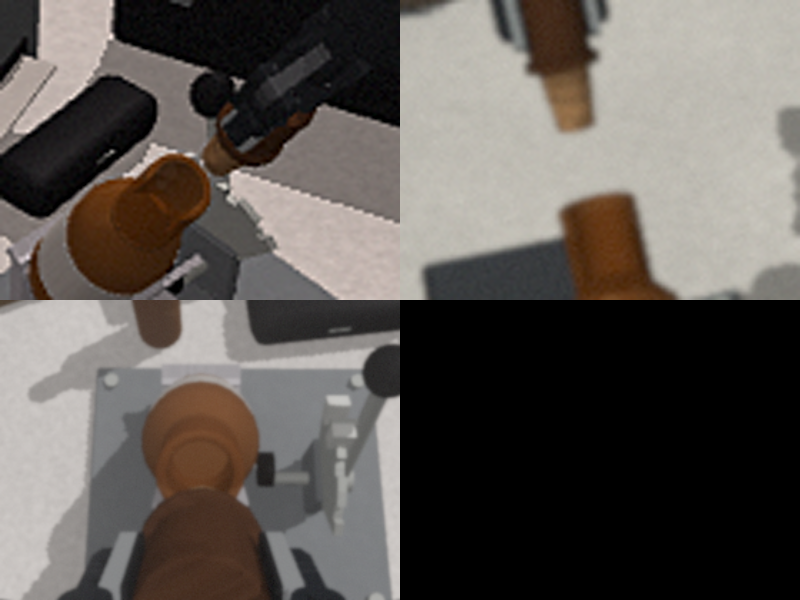

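The stopper is held straight. Its tip is at scene (173.1,198.1), as predicted, and the mouth is at scene (180,221). Alignment is good to within 2–3 mm, so I go in slowly and watch the force.

```bash
python3 -m crank '0.1 -0.05 1 0 -0.003 -0.002;0.1 -0.05 1 0 -0.003 -0.002;0 0 1 0 0 0;0 0 1 0 0 0;0 0 1 0 0 0;0 0 0.8 0 0 0;0 0 0 0 0 0;0 0 0 0 0 0' 1
python3 - <<'E'
from h import *
s=state(); Rt=np.array(s["tcp_rot"]); print("tool F",(Rt.T@s["ft_force"]).round(1)," M",(Rt.T@s["moment"]).round(2),"tool pos rel mouth",(Rt.T@(s["eef_pos"]-np.array([560.5,-171.8,185.5]))).round(1))
E
```

```text
clock: 19.12
eef_pos: [539.4, -162.8, 225.9]
tcp_rot: [[0.809, -0.36, 0.465], [-0.311, -0.933, -0.181], [0.499, 0.002, -0.867]]
ft_force: [0.8, -0.2, -0.7]
finger_gap: 34.5
grip_force: 59.8
tool F [ 0.4 -0.1  1.1]  M [-0.   -0.26 -0.03] tool pos rel mouth [  0.3  -0.7 -46.4]
```

```bash
python3 -m crank '0 0 0.6 0 0 0;0 0 0.6 0 0 0;0 0 0.5 0 0 0;0 0 0 0 0 0;0 0 0 0 0 0' 1
cat > f.py <<'E'
from h import *
s=state(); Rt=np.array(s["tcp_rot"]); print("tool F",(Rt.T@s["ft_force"]).round(1)," M",(Rt.T@s["moment"]).round(2),"tool pos rel mouth",(Rt.T@(s["eef_pos"]-np.array([560.5,-171.8,185.5]))).round(1))
E
python3 f.py; python3 -m crank '0 0 0.2 0 0 0;0 0 0.2 0 0 0;0 0 0 0 0 0' 1; python3 f.py
```

```text
clock: 19.75
eef_pos: [547.2, -165.8, 210.9]
tcp_rot: [[0.809, -0.359, 0.465], [-0.311, -0.933, -0.181], [0.498, 0.002, -0.867]]
ft_force: [-0.8, 0.5, -0.3]
finger_gap: 34.2
grip_force: 59.8
tool F [-0.9 -0.2 -0.2]  M [ 0.04 -0.33 -0.06] tool pos rel mouth [  0.   -0.8 -29.2]
clock: 20.12
eef_pos: [549.0, -166.5, 207.3]
tcp_rot: [[0.809, -0.359, 0.464], [-0.311, -0.933, -0.181], [0.498, 0.002, -0.867]]
ft_force: [0.2, 0.8, -1.7]
finger_gap: 34.6
grip_force: 59.8
tool F [-0.9 -0.8  1.4]  M [ 0.04 -0.24  0.01] tool pos rel mouth [ -0.1  -0.7 -25.2]
```

```bash
python3 -m crank '0 0 0.2 0 0 0;0 0 0 0 0 0' 1 >/dev/null; python3 f.py; python3 -m crank '0 0 0.2 0 0 0;0 0 0 0 0 0' 1 >/dev/null; python3 f.py;  python3 -m crank '0 0 0.1 0 0 0;0 0 0 0 0 0' 1 >/dev/null; python3 f.py
```

```text
tool F [-3.2 -0.5 -9.5]  M [-0.03 -0.64  0.05] tool pos rel mouth [  0.2  -0.8 -24.2]
tool F [ -8.4   1.7 -32.3]  M [-0.21 -1.56 -0.02] tool pos rel mouth [  0.2  -0.8 -24. ]
tool F [-10.6   1.2 -43.8]  M [-0.29 -1.98  0.03] tool pos rel mouth [  0.2  -0.8 -24. ]
```

```bash
python3 -m crank '-0.1 0 -0.2 0 0 0;0 0 0 0 0 0' 1 >/dev/null; python3 f.py; python3 -m crank '0 0 0.1 0 0 0;0 0 0 0 0 0' 1 >/dev/null; python3 f.py
python3 - <<'E'
from h import *
c=cv2.imread("pics/c5.png"); print("cork bgr",c[110,575],"collar",c[68,562],"neck",c[230,600])
b=snapshot("scene")
T=np.array([560.5,-171.8,185.5])
for t in range(-16,30,2):
    u=proj("scene",T+AX*t).round().astype(int); print(t,u,b[u[1],u[0]])
E
```

```text
tool F [ -3.8  -0.2 -19. ]  M [-0.09 -0.87  0.  ] tool pos rel mouth [  0.1  -0.8 -24.1]
tool F [ -7.1   1.1 -31.9]  M [-0.2  -1.37  0.01] tool pos rel mouth [  0.2  -0.8 -24. ]
cork bgr [ 73 111 146] collar [27 46 71] neck [ 21  57 102]
-16 [180 229] [103  57  23]
-14 [180 228] [103  55  25]
-12 [180 227] [103  59  22]
-10 [180 226] [102  58  24]
-8 [179 225] [101  55  20]
-6 [179 224] [102  57  24]
-4 [179 223] [94 58 24]
-2 [179 222] [80 51 27]
0 [178 222] [78 47 27]
2 [178 221] [70 40 23]
4 [178 220] [69 43 30]
6 [178 219] [62 39 22]
8 [177 218] [64 41 27]
10 [177 217] [69 41 27]
12 [177 216] [66 41 23]
14 [177 215] [64 40 27]
16 [176 214] [64 35 18]
18 [176 213] [70 44 27]
20 [176 212] [71 43 30]
22 [176 211] [69 44 28]
24 [176 210] [70 43 28]
26 [175 209] [67 43 27]
28 [175 208] [72 46 33]
```

No cork shows between collar and neck, so the stopper is home. I ease the push, release and retreat.

```bash
python3 -m crank '0 0 -0.2 0 0 0;0 0 0 0 0 0' 1 >/dev/null; python3 f.py; python3 -m crank '0 0 0 0 0 0;0 0 0 0 0 0;0 0 0 0 0 0;0 0 0 0 0 0' -0.3; python3 f.py; python3 -m crank '0 0 -1 0 0 0;0 0 -2 0 0 0;0 0 -3 0 0 0;0 0 -3 0 0 0;0 0 -3 0 0 0;0 0 -2 0 0 0;0 0 0 0 0 0;0 0 0 0 0 0'
python3 - <<'E'
from h import *
a=snapshot("side"); b=snapshot("scene"); w=snapshot("wrist")
for n,i in(("side",a),("scene",b),("wrist",w)): cv2.imwrite(f"pics/end_{n}.png",i[:,:,::-1])
T=np.array([560.5,-171.8,185.5])
for t in range(-8,60,4):
    o=[]
    for n,i in(("side",a),("scene",b)):
        u=proj(n,T+AX*t).round().astype(int); o+=[u,i[u[1],u[0]]]
    print(t,*o)
# head silhouette in scene: dark-brown mask axis
def axis(n,im,lo,hi):
    out=[]
    for t in range(lo,hi,3):
        u=proj(n,T+AX*t); v=int(round(u[1])); row=im[v].astype(int); x=np.arange(int(u[0])-22,int(u[0])+23)
        dark=row[x].sum(1)<220; out.append((t,v,x[dark].mean().round(1) if dark.any() else None,int(dark.sum()),u[0].round(1)))
    return out
print(axis("scene",b,2,48))
# knob
k=proj("side",F((125*np.sin(.28),-112,35+125*np.cos(.28)))); print("knob pred",k)
for n,i,g in(("scene",b,(128.75,275)),("side",a,(354,98.5))):
    yy,xx=np.mgrid[:420,:560]; mk=(i.astype(int).sum(2)<110)&((xx-g[0])**2+(yy-g[1])**2<10**2); print(n,xx[mk].mean(),yy[mk].mean(),mk.sum())
E
```

```text
tool F [ -2.5   0.1 -12.9]  M [-0.06 -0.62  0.06] tool pos rel mouth [ -0.1  -0.8 -24.1]
clock: 22.18
eef_pos: [549.1, -166.6, 204.9]
tcp_rot: [[0.809, -0.36, 0.464], [-0.311, -0.933, -0.181], [0.498, 0.002, -0.867]]
ft_force: [-0.2, 0.2, -0.4]
finger_gap: 55.6
grip_force: 0.0
tool F [-0.5 -0.1  0.2]  M [-0.   -0.19 -0.03] tool pos rel mouth [ -1.2  -0.7 -23.1]
clock: 23.18
eef_pos: [483.9, -141.1, 326.1]
tcp_rot: [[0.809, -0.36, 0.464], [-0.311, -0.933, -0.181], [0.498, 0.002, -0.867]]
ft_force: [0.3, -0.5, -0.5]
finger_gap: 55.3
grip_force: 0.0
-8 [341 127] [31 18  2] [179 225] [102  58  25]
-4 [342 126] [34 19  9] [179 223] [95 52 26]
0 [343 125] [37 21 11] [178 222] [76 48 26]
4 [344 125] [37 21 15] [178 220] [67 44 29]
8 [344 124] [37 17  4] [177 218] [61 37 24]
12 [345 123] [38 21 16] [177 216] [65 39 26]
16 [346 122] [35 19  7] [176 214] [66 43 28]
20 [347 121] [37 18 12] [176 212] [70 45 29]
24 [348 121] [46 28 15] [176 210] [63 40 24]
28 [349 120] [54 30 11] [175 208] [67 41 30]
32 [350 119] [54 29 15] [175 206] [65 41 27]
36 [351 118] [55 27 16] [174 204] [66 39 24]
40 [352
[... 499 characters left out ...]
.float64(177.0), 17, np.float64(176.4)), (20, 212, np.float64(176.0), 17, np.float64(176.0)), (23, 210, np.float64(176.0), 17, np.float64(175.7)), (26, 209, np.float64(176.0), 17, np.float64(175.3)), (29, 207, np.float64(175.0), 17, np.float64(175.0)), (32, 206, np.float64(175.0), 17, np.float64(174.6)), (35, 204, np.float64(174.5), 18, np.float64(174.3)), (38, 203, np.float64(174.5), 18, np.float64(173.9)), (41, 201, np.float64(174.0), 17, np.float64(173.6)), (44, 199, np.float64(174.5), 16, np.float64(173.2)), (47, 198, np.float64(175.0), 13, np.float64(172.9))]
knob pred [352.66126896  97.36310331]
scene 128.14917127071823 275.0110497237569 181
side 353.9881656804734 96.74556213017752 169
```

```bash
python3 -c "
from cell import *
print(sign_off())"
```

```text
the job is handed in; nothing more can be done
None
```

I put the clamp lever in the white-toothed notch (measured about 0.28 rad) and set the flat-topped stopper home in the bottle's neck, then released it with the gripper clear; the job is handed in at about 23 s, but sign-off returned no verdict.

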